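# Snap the filter cover onto the dust box

## Robot

A 6-joint arm with a two-finger parallel gripper is mounted at the origin on the work surface. World frame = base frame: x ahead of the robot, y to its left, z up, the work surface at z = 0. Lengths are in m, angles in rad, forces in N, time in s.
With the tool pointing down it reaches from about 0.325 to 0.775 m from the base axis. Payload 5.5 kg.
Tool frame: the origin (TCP) lies at the very end of the fingers, on their centre line; the grasp point (between the pads) lies 19 mm behind it (robot.grasp_offset is the z of the grasp point in the tool frame, in m); z points along the fingers, y is the direction in which the jaws open and shut (so a half turn about z gives the same grasp; the last joint's range is limited). The gripper opens to 88 mm and grips with 3 to 60 N. Pads are 20 mm wide; open, the fingers measure 115 mm over their backs; the gripper's body (75 mm by 178 mm) begins 61 mm behind the grasp point.
Start: joints at [-1.28, 0.091, 1.231, -0, 1.82, -0.057], TCP at [0.204, -0.564, 0.223] pointing down, gripper open.
Joint ranges: [-2.87, 2.87], [-0.86, 2.18], [0.17, 2.46], [-1.51, 4.65], [0.06, 2.69], [-2.65, 2.65]. Speed limits (rad/s): [2.57, 2.57, 3.01, 3.14, 3.14, 3.14].

## Interface

Orientations are given as [roll, pitch, yaw] about the fixed x, y, z axes, in that order (R = Rz(yaw) Ry(pitch) Rx(roll)).
In Python, from plant import robot, eyes, hand_in gives the robot as it stands. The module is installed in compiled form; this text tells all that it offers.
- The arm moves only by the tool carry_out, never from a script. Its argument "steps" is a list of rows, each a list of 7 numbers: the turn, a rotation vector about the tool's x, y, z in rad, then the shift along the tool's x, y, z in mm, then the opening in per cent of the stroke, from 0 (shut) to 100 (fully open). A call has 1 to 5 rows; each row is the pose to reach, as a shift and turn from the pose commanded when the call began, along the tool's axes at that moment; what a row does not reach only later rows make up. A row lasts 1/12 s, in which the tool goes at most 41.7 mm and 7.16 degrees, less where a joint would pass 70% of its speed; a pose out of reach is approached as far as the arm can. A call with a gripper value outside its range is refused whole. The fingers move at their own pace and stop on an object; the grip force is fixed at half the most. Time passes only in rows, so rows that repeat a pose let the fingers close. It gives the time, the measured TCP pose, the force and the opening at its end, in the units of the state.
- robot.sense(): the state, without advancing time (a new reading comes with each control period).
- eyes.camera(name): name is "side" or "top"; returns (picture, depth): 400x640x3 uint8, red, green, blue; 400x640 float32, m along the optical axis (not along the pixel's ray), 0 where there is no reading.
- eyes.get_calibration(name): a dict with "fx", "fy", "cx", "cy" (pixels), "k1" (the pictures are not rectified: a ray, as slopes to the right and down, at radius r is drawn at 1 + k1 r^2 times it, then the intrinsics apply), "eye" and "attitude" of the camera in the world. Camera axes: x right, y down, z forward; pixel columns grow to the right and rows downward; lengths in m; the calibration is good to about 2 mm. A picture is of the moment at which its call begins. get_calibration takes no time and is no camera call.
- hand_in(): hands the job in, once; it reports no verdict.
The state is a dict: "t": time; "q": joint angles; "dq": joint speeds; "joint_efforts": joint torques, N m; "tool_pos": TCP position; "eef_rot": TCP orientation; "wrist_force": force on the tool from outside, world axes, zero at the start; "wrist_torque": the same for the moment, N m; "grip_width": finger opening in m.
Only numpy, scipy, OpenCV 4.12 (cv2) and the standard library are available. Lean on these libraries where they do the work, as an engineer would, in place of code of your own. Each camera call takes 0.05 s, during which the arm holds its last target.

## Task

Close the green dust-filter box on the violin maker's bench: pick up the orange cover by its black rib, lower its filter into the box's mouth, and press it straight down until both metal clips have snapped under the box's rim and the cover sits fully home. The box stands on a loose height slide and gives way a little before it bears the push; the clips then need a firm push, but press gently and never ram it: stop as soon as it is seated, then let go. Leave everything else on the bench where it is.

Things in the scene. Friction and masses are not known exactly. Their poses are not given: they have to be found in the camera images.
- filter_box: Open green metal box on a stiff, unlocked height slide over a steel plate (124 x 100 mm) on the bench. Pushed down with some 5 N it sinks and stays down, stopping hard after 7 to 13 mm: how much differs each time and cannot be told from its pose. Origin: 60 mm below its rim, near bench level; z up. Walls 5 mm, outside 94 mm (its x) by 66 mm (y). Grey pipe stub on the +y wall, to y = 63 mm.
- box_mouth (a point): Centre of the box's mouth, 60 mm above its origin, axes as the box. Mouth inside 84 mm (x) by 56 mm (y). Along both x ends runs an aluminium rim lip 66 mm long, 5 mm thick (55 to 60 mm above the origin), standing out 7 mm beyond the wall to x = +-54 mm. The cover fits either way round.
- cover: Loose cover, 0.17 to 0.28 kg, standing on its filter. Origin: centre of the filter's underside, z up. White filter 81 mm (x) by 53 mm (y), 0 to 42 mm, its lowest 10 mm tapering in 5 mm a side; 1.5 mm play a side in the mouth. Orange plate 104 x 74 mm, 42 to 48 mm; its underside rests on the rim lip when home: origin then 18 mm above the box's, x axes parallel or opposite.
- cover_rib (a point): Centre of the top of the cover's black grip rib, 82 mm above the cover's origin, axes as the cover. Rib 52 mm long (x), 14 mm thick (y), 34 mm tall: pinch it across y from above.
- clip_a (a joint): Outward swing of the sprung aluminium clip arm at the cover's +x end (24 mm wide, out to x = 60 mm, from 64 down to 15 mm above the cover's origin), hinged 60 mm up. 0 = relaxed, at its stop; grows as the hook is pushed outward, to about 0.15 while passing the lip; back to nearly 0 once snapped under.
- clip_b (a joint): The same for the clip arm at the cover's -x end. Feel: the hooks meet the lip about 17 mm before home; the push grows to 8 to 19 N about 8 mm before home (the box sinks meanwhile), drops suddenly as they pass, and rises hard once the plate is on the lip and the box at its stop. Over 30 N between cover and box breaks the cover.
- hook_a (a point): Inner upper corner of the hook of clip_a, at the cover's x = +50.5 mm, 34.5 mm above the cover's origin when relaxed; once snapped it lies 52.5 mm above the box's origin, below the lip's underside (55 mm).
- hook_b (a point): The same for clip_b, at the cover's x = -50.5 mm.
- glue_jar: Bystander: glue jar, 52 mm diameter, 78 mm tall, standing beyond the work; origin at the centre of its underside.
- block_plane: Bystander: small block plane, 150 x 46 x 52 mm; origin under its centre.
- scroll: Bystander: carved violin scroll on a wooden foot 70 x 60 mm, 182 mm tall; origin under its centre.
- peg_block: Bystander: light wood block with four dark tuning pegs, 46 x 80 x 41 mm; origin under its centre, standing between the two.
- bar_clamp: Bystander: bar clamp lying flat, about 100 x 210 x 24 mm; origin under the middle of its bar.
- pencil_mug: Bystander: blue mug with pencils, 76 mm diameter, 160 mm tall; origin under its centre.
- gouge: Bystander: wooden-handled gouge lying on the bench, 200 mm long, about 30 mm thick; origin under its middle.
Mind the look-alikes: they are no part of the job. Of the things like the cover, leave any that is red or turquoise; of the rest the larger one is meant.

How it is judged:
On the way, in this order (a step that is already met when the one before it is completed fails the run):
1. the cover stands with its filter entering the mouth of the box, not yet pressed home (horizontal distance between cover and filter_box below 0.012 m and z of cover in the frame of filter_box between 0.024 and 0.06 m), for 0.1 s.
2. the cover is pressed home and both clips have snapped under the rim (z of cover in the frame of filter_box below 0.0198 m and horizontal distance between cover and filter_box below 0.004 m and angle between cover's own z axis and vertical below 0.04 rad and angle between the x axis of cover and the x axis of filter_box, either way round below 0.08 rad and z of each of hook_a, hook_b in the frame of filter_box below 0.0545 m and value of joint each of clip_a, clip_b below 0.05 rad), for 0.2 s.
At the end, for the whole second after the job is handed in: The cover sits on the box level (tilt under 0.04 rad), centred within 4 mm and turned within 0.08 rad of it (either way round), its plate within 1.8 mm of the rim; both hooks lie under the rim lip and both clip arms are back within 0.05 rad of relaxed; it is at rest and released (all of step 2 and linear speed of cover below 0.01 m/s and angular speed of cover below 0.1 rad/s); the robot touches nothing.
It fails at once if the cover is rammed: more than 30 N between cover and box (contact force between cover and filter_box above 30 N).
It fails at once if something else on the bench is disturbed: moved more than 20 mm (distance of any of glue_jar, block_plane, scroll, peg_block, bar_clamp, pencil_mug, gouge from where it was at the start of the episode above 0.02 m).
It also fails if it takes over 59 s, if anything falls off the work surface, if the arm or the gripper's body presses on something with over 40 N, if the wrist force passes 120 N, or if a joint passes its speed limit or range.

## Working session

There is one attempt and no reset: what is moved stays moved. The work goes in short steps, Python scripts to look and compute and a tool call to move; the robot and the scene stay as the last step left them, time stands still between calls to the robot, and variables do not carry over. Pictures are saved under pics/ and viewed, and the job is handed in when it is done.

Besides the shell and the picture viewer there is one more tool, called after ">>>" as name(argument=value, ...) on one line, values as JSON. carry_out: Moves the arm, as the interface text tells. Its arguments: {"type":"object","properties":{"steps":{"type":"array"}},"required":["steps"]}

```bash
mkdir -p pics
python3 - <<'E'
from plant import robot, eyes
import cv2, numpy as np
for n in ["top","side"]:
    p,d=eyes.camera(n); cv2.imwrite(f"pics/{n}0.png",p[:,:,::-1]); np.save(f"{n}0.npy",d)
    print(n,eyes.get_calibration(n))
s=robot.sense()
for k in s: print(k,np.round(s[k],4))
E
```

```text
top {'fx': 416.05983324297677, 'fy': 416.05983324297677, 'cx': 322.9362300362668, 'cy': 206.01641741551694, 'k1': -0.028443585777340078, 'eye': array([0.45846673, 0.01355897, 1.15948687]), 'attitude': array([-3.01651877, -0.03072777, -1.57525139])}
side {'fx': 422.72179497579054, 'fy': 422.72179497579054, 'cx': 326.37422873189826, 'cy': 195.38243894578218, 'k1': -0.04769452309594979, 'eye': array([0.31016751, 1.08702194, 0.82569093]), 'attitude': array([-2.14603564, -0.01597856, -2.89968454])}
t 0.1
q [-1.2797  0.0918  1.2318 -0.      1.8198 -0.0567]
dq [-0.0003  0.0006 -0.0017 -0.0013  0.     -0.0004]
joint_efforts [ 3.30000e-03 -4.47857e+01 -4.07572e+01  7.00000e-02  2.84000e-02
 -1.00000e-04]
tool_pos [ 0.2044 -0.5638  0.2216]
eef_rot [-3.1398e+00 -1.0000e-04  3.4780e-01]
wrist_force [ 0.6486 -0.6505  0.132 ]
wrist_torque [-0.0726  0.0011 -0.0232]
grip_width 0.088
```

View pics/top0.png

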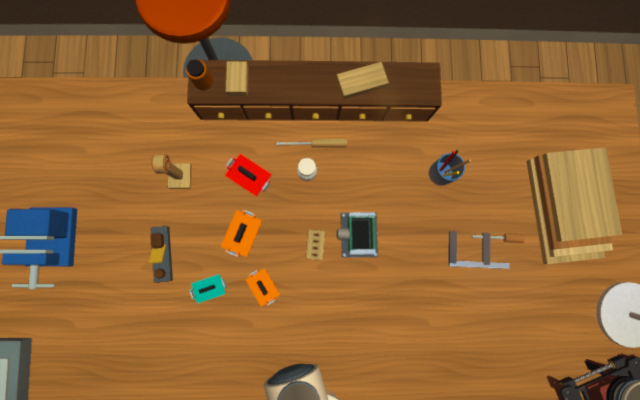

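View pics/side0.png

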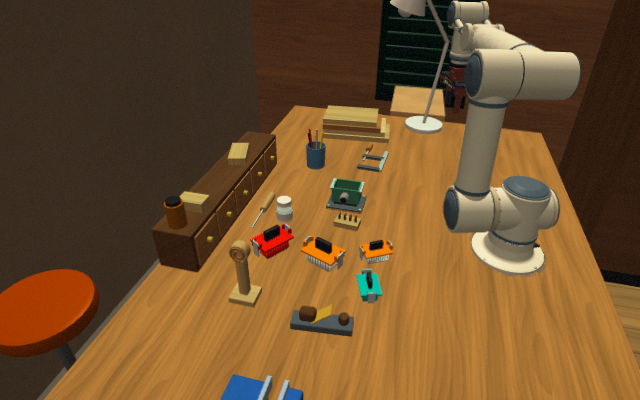

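The top view shows the large orange cover at about (241,233), the green box at (359,234) with its pipe stub on the left, and a smaller orange look-alike at (262,287). Next I'll take crops and measure.

```bash
cat > h.py <<'E'
import numpy as np, cv2
from scipy.spatial.transform import Rotation as R
def cloud(cal,d,u,v):
    K=np.array([[cal['fx'],0,cal['cx']],[0,cal['fy'],cal['cy']],[0,0,1]])
    pts=np.stack([u,v],-1).reshape(-1,1,2).astype(float)
    n=cv2.undistortPoints(pts,K,np.array([cal['k1'],0,0,0,0.])).reshape(-1,2)
    z=d.reshape(-1,1)
    c=np.hstack([n*z,z])
    return c@R.from_euler('xyz',cal['attitude']).as_matrix().T+cal['eye']
def proj(cal,P):
    K=np.array([[cal['fx'],0,cal['cx']],[0,cal['fy'],cal['cy']],[0,0,1]])
    c=(np.atleast_2d(P)-cal['eye'])@R.from_euler('xyz',cal['attitude']).as_matrix()
    return cv2.projectPoints(c,np.zeros(3),np.zeros(3),K,np.array([cal['k1'],0,0,0,0.]))[0].reshape(-1,2)
E
python3 - <<'E'
from h import *
from plant import eyes
a=cv2.imread('pics/top0.png'); b=cv2.imread('pics/side0.png')
r=lambda i:cv2.resize(i,None,fx=6,fy=6,interpolation=cv2.INTER_CUBIC)
A=r(a[200:265,210:275]);B=r(a[200:265,330:395]); cv2.imwrite('pics/topc.png',np.hstack([A,B]))
A=r(b[225:275,293:353]);B=r(b[170:220,317:377]); cv2.imwrite('pics/sidec.png',np.hstack([A,B]))
cal=eyes.get_calibration('top'); d=np.load('top0.npy')
for nm,(u0,u1,v0,v1) in dict(cover=(215,268,205,262),box=(330,385,205,262)).items():
    u,v=np.meshgrid(np.arange(u0,u1),np.arange(v0,v1))
    P=cloud(cal,d[v0:v1,u0:u1],u,v); col=a[v0:v1,u0:u1].reshape(-1,3)[:,::-1].astype(int)
    z=P[:,2]; print(nm,np.histogram(z,bins=np.arange(-.01,.11,.005)))
    np.savez(nm,P=P,col=col)
E
```

```text
cover (array([  15,  773, 1035,   35,    0,    0,    0,    0,    8,   10,   53,
        647,  215,   18,   56,   24,    6,   28,   79,    7,    0,    0,
          0]), array([-0.01 , -0.005,  0.   ,  0.005,  0.01 ,  0.015,  0.02 ,  0.025,
        0.03 ,  0.035,  0.04 ,  0.045,  0.05 ,  0.055,  0.06 ,  0.065,
        0.07 ,  0.075,  0.08 ,  0.085,  0.09 ,  0.095,  0.1  ,  0.105]))
box (array([ 23, 691, 766, 170, 285, 201, 301,  35,  20,  13,  11,   9,  18,
        43,  78,  63,  57, 301,  31,   0,   0,   0,   0]), array([-0.01 , -0.005,  0.   ,  0.005,  0.01 ,  0.015,  0.02 ,  0.025,
        0.03 ,  0.035,  0.04 ,  0.045,  0.05 ,  0.055,  0.06 ,  0.065,
        0.07 ,  0.075,  0.08 ,  0.085,  0.09 ,  0.095,  0.1  ,  0.105]))
```

View pics/topc.png

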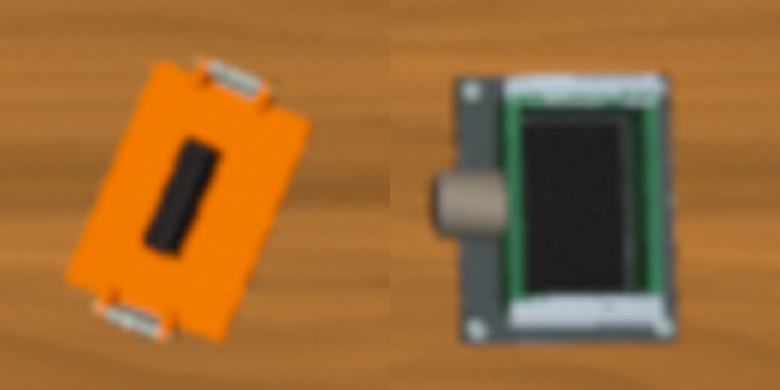

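View pics/sidec.png

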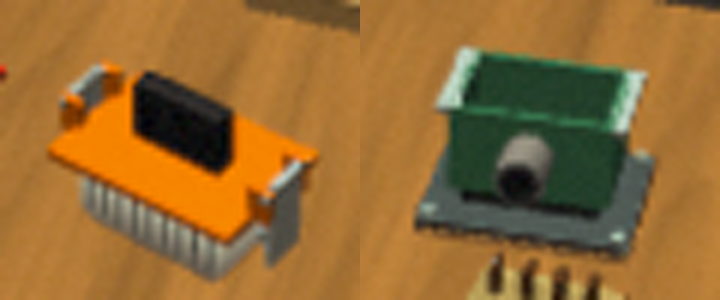

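The crops confirm both objects. The box's long axis is roughly along world x, and the cover is turned about 25°. Next I'll fit their poses.

```bash
cat > fit.py <<'E'
from h import *
def rays(cal,uv,z):
    # intersect pixel rays with plane z
    o=cal['eye']; P=cloud(cal,np.ones(len(uv)),uv[:,0],uv[:,1])-o
    return (o+P*((z-o[2])/P[:,2])[:,None])[:,:2]
def big(mask):
    n,l,s,c=cv2.connectedComponentsWithStats(mask.astype(np.uint8)); k=1+np.argmax(s[1:,4]); return l==k
E
python3 - <<'E'
from fit import *
from plant import eyes
for n,(cu,cv_),(bu,bv) in [('top',(241,233),(359,234)),('side',(323,252),(347,192))]:
    cal=eyes.get_calibration(n); a=cv2.imread(f'pics/{n}0.png').astype(int); d=np.load(f'{n}0.npy')
    v,u=np.mgrid[0:400,0:640]
    P=cloud(cal,d.ravel(),u.ravel(),v.ravel()).reshape(400,640,3)
    def win(c,w): return (abs(u-c[0])<w)&(abs(v-c[1])<w)
    h=cv2.cvtColor(a.astype(np.uint8),cv2.COLOR_BGR2HSV)
    def rect(P2,nm):
        # dense 2D rect
        r=cv2.minAreaRect((P2*1000).astype(np.float32)); print(n,nm,np.round(r[0],1),np.round(r[1],1),round(r[2],2))
    pl=win((cu,cv_),32)&(abs(P[...,2]-.047)<.006)&(h[...,1]>200)&(h[...,0]<16)&(h[...,2]>150); pl=big(pl)
    print('plate z',np.median(P[pl][:,2]),pl.sum())
    uv=np.argwhere(pl)[:,::-1].astype(float); rect(rays(cal,uv,.048),'plate')
    rb=win((cu,cv_),32)&(P[...,2]>.075)&(a.max(-1)<60); rb=big(rb); print('rib z',np.median(P[rb][:,2]),rb.sum())
    rect(P[rb][:,:2],'rib')
    rm=win((bu,bv),34)&(P[...,2]>.066)&(P[...,2]<.09)
    zz=np.median(P[rm][:,2]);print('rim z',zz,rm.sum()); rect(P[rm][:,:2],'rim')
    al=rm&(h[...,1]<70)&(a.max(-1)>140)
    k,l,s,c=cv2.connectedComponentsWithStats(al.astype(np.uint8))
    for i in range(1,k):
        if s[i,4]>15:
            m=l==i; print('  lip',s[i,4],np.round(P[m].mean(0)*1000,1)); rect(rays(cal,np.argwhere(m)[:,::-1].astype(float),zz),'lip')
    if n=='top':
        for nm,m in [('plate',pl),('rim',rm)]:
            r=P[m]
    q=win((cu,cv_),60)&(abs(P[...,2])<.012); print('bench z',np.median(P[q][:,2]))
E
```

```text
plate z 0.048459332715902415 877
top plate [525.1 196.4] [ 74.4 104.7] 69.43
rib z 0.08170185597732482 83
top rib [483.2 112.1] [198.2  44.5] 63.23
rim z 0.07696488941004365 434
top rim [ 524.  -106.9] [ 94.2 104.9] 89.74
  lip 96 [ 572.1 -121.8   77. ]
top lip [ 571.2 -120.2] [63.3 10.6] 88.89
  lip 26 [523.2 -74.3  67.8]
top lip [523.  -73.8] [23.5  9.7] 78.54
  lip 116 [ 476.4 -122.7   77.5]
top lip [ 476.7 -121.4] [62.7 10.3] 89.74
bench z 0.00035273166988503135
plate z 0.046334484974490386 40
side plate [537.3 231. ] [ 27.9 101.9] 84.16
rib z 0.07961237587852521 71
side rib [526.7 197. ] [14.3 51.1] 67.09
rim z 0.07404481835738763 253
side rim [ 523.8 -108.4] [108.6 101.8] 1.01
  lip 29 [ 573.6 -121.9   75.5]
side lip [ 574.3 -126.9] [11.  63.1] 3.2
  lip 24 [ 474.4 -125.6   76. ]
side lip [ 476.4 -127.1] [10.  61.8] 0.01
bench z -0.0012578328851799436
```

>>> carry_out(steps=[[0, 0, 0, 28, -30, 0, 100], [0, 0, 0, 56, -60, 0, 100], [0, 0, 0, 84, -90, 0, 100], [0, 0, 0, 112, -120, 0, 100], [0, 0, 0, 140, -150, 0, 100]])

```text
t: 0.52
tool_pos: [0.2852, -0.3735, 0.222]
eef_rot: [-3.141, 0.0, 0.347]
wrist_force: [0.7, 0.2, 0.4]
grip_width: 0.0877
```

>>> carry_out(steps=[[0, 0, 0, 28, -30, 0, 100], [0, 0, 0, 56, -60, 0, 100], [0, 0, 0, 84, -90, 0, 100], [0, 0, 0, 112, -120, 0, 100], [0, 0, 0, 140, -150, 0, 100]])

```text
t: 0.93
tool_pos: [0.3656, -0.1847, 0.2224]
eef_rot: [-3.142, -0.0, 0.347]
wrist_force: [0.8, -0.5, -0.1]
grip_width: 0.0878
```

>>> carry_out(steps=[[0, 0, 0, 28, -30, 0, 100], [0, 0, 0, 56, -60, 0, 100], [0, 0, 0, 84, -90, 0, 100], [0, 0, 0, 112, -120, 0, 100], [0, 0, 0, 140, -150, 0, 100]])

```text
t: 1.35
tool_pos: [0.4461, 0.0043, 0.2225]
eef_rot: [3.141, -0.0, 0.348]
wrist_force: [0.5, -1.6, -0.4]
grip_width: 0.0878
```

>>> carry_out(steps=[[0, 0, 0.12, 28, -30, 0, 100], [0, 0, 0.24, 56, -60, 0, 100], [0, 0, 0.36, 84, -90, 0, 100], [0, 0, 0.48, 112, -120, 0, 100], [0, 0, 0.6, 141, -155, 0, 100]])

```text
t: 1.77
tool_pos: [0.52, 0.1813, 0.2221]
eef_rot: [3.141, 0.0, -0.232]
wrist_force: [1.0, -0.1, 0.6]
grip_width: 0.0878
```

>>> carry_out(steps=[[0, 0, 0.107, 0, 0, 0, 100], [0, 0, 0.107, 0, 0, 0, 100], [0, 0, 0.107, 0, 0, 30, 100], [0, 0, 0.107, 0, 0, 60, 100], [0, 0, 0.107, 0, 0, 60, 100]])

```text
t: 2.18
tool_pos: [0.5169, 0.1778, 0.1559]
eef_rot: [3.135, 0.008, -0.331]
wrist_force: [-1.0, 0.1, -1.0]
grip_width: 0.0878
```

```bash
cat >> fit.py <<'E'
def delta(s,xyz,yaw):
    Rt=R.from_euler('xyz',s['eef_rot']); dp=Rt.inv().apply(np.array(xyz)-s['tool_pos'])*1000
    rv=(Rt.inv()*R.from_euler('xyz',[np.pi,0,yaw])).as_rotvec()
    print('pos',np.round(s['tool_pos'],4),'rot',np.round(s['eef_rot'],4),'F',np.round(s['wrist_force'],1)); print('shift mm',np.round(dp,1),'turn',np.round(rv,4))
E
python3 - <<'E'
from fit import *
from plant import robot,eyes
delta(robot.sense(),[.526,.1965,.053],-.359)
for n in ['top','side']:
    p,d=eyes.camera(n); cv2.imwrite(f'pics/{n}1.png',p[:,:,::-1])
    c=p[150:290,150:350] if n=='top' else p[160:300,240:440]
    cv2.imwrite(f'pics/{n}1c.png',cv2.resize(c[:,:,::-1],None,fx=4,fy=4,interpolation=2))
E
```

```text
pos [0.5169 0.1778 0.1559] rot [ 3.1354  0.0084 -0.3311] F [-1.   0.1 -1. ]
shift mm [  3.4 -21.3 102.8] turn [0.0063 0.0084 0.0279]
```

View pics/side1c.png

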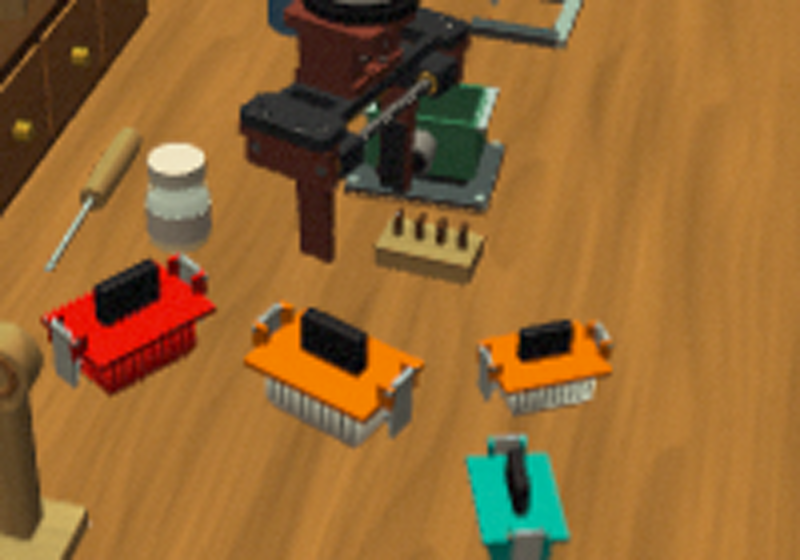

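View pics/top1c.png

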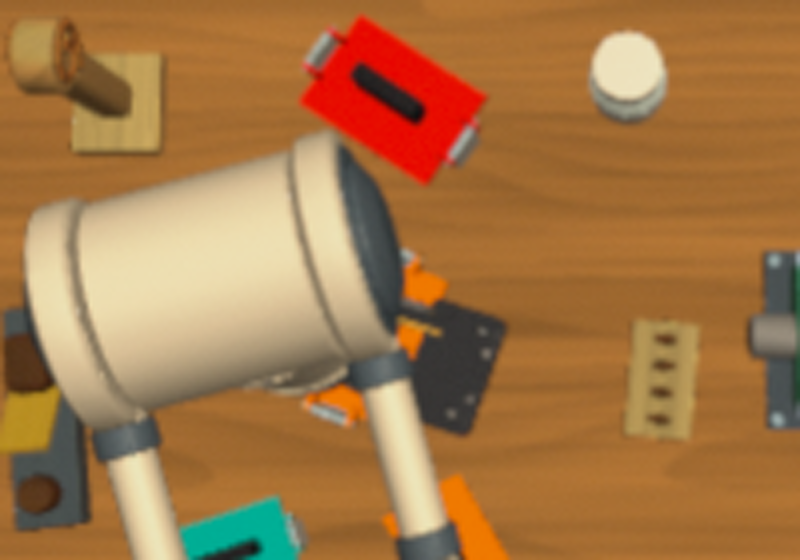

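Run:
```python
from fit import *
from plant import robot,eyes
delta(robot.sense(),[.526,.1965,.053],-.359)
```

```text
pos [0.5189 0.1784 0.1621] rot [ 3.140e+00  2.000e-03 -3.324e-01] F [-0.3  0.8 -0.3]
shift mm [  1.  -19.6 109.1] turn [0.0017 0.002  0.0266]
```

The gripper is clear of everything and settled about 20 mm short of the rib. I'll shift across, then go down.

>>> carry_out(steps=[[0, 0, 0.027, 1, -19.6, 0, 100], [0, 0, 0.027, 1, -19.6, 30, 100], [0, 0, 0.027, 1, -19.6, 50, 100], [0, 0, 0.027, 1, -19.6, 60, 100], [0, 0, 0.027, 1, -19.6, 60, 100]])

```text
t: 2.7
tool_pos: [0.5266, 0.197, 0.102]
eef_rot: [3.14, 0.001, -0.36]
wrist_force: [-0.3, 0.3, 0.1]
grip_width: 0.0878
```

Run:
```python
from fit import *
from plant import robot,eyes
for n in ['top','side']:
    p,d=eyes.camera(n); cv2.imwrite(f'pics/{n}2.png',p[:,:,::-1])
    c=p[195:270,205:285] if n=='top' else p[200:290,280:380]
    cv2.imwrite(f'pics/{n}2c.png',cv2.resize(c[:,:,::-1],None,fx=6,fy=6,interpolation=2))
delta(robot.sense(),[.526,.1965,.053],-.359)
```

```text
pos [0.5278 0.1974 0.1047] rot [-3.1403e+00 -1.7000e-03 -3.6040e-01] F [0.3 0.5 0.5]
shift mm [-1.4  1.6 51.7] turn [-0.0013 -0.0017 -0.0014]
```

View pics/side2c.png

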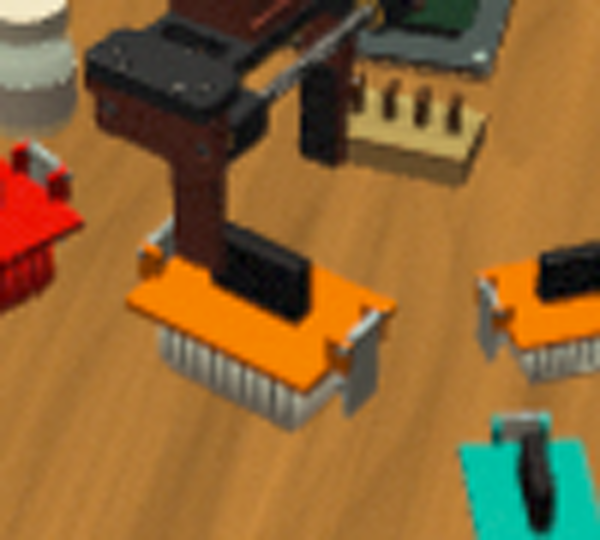

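The fingers straddle the rib. Their midpoint, at about (260,205) in the crop, lies directly above the rib top at (268,240). I'll go down and close.

>>> carry_out(steps=[[0, 0, 0, -1.4, 1.6, 25, 100], [0, 0, 0, -1.4, 1.6, 45, 100], [0, 0, 0, -1.4, 1.6, 51, 100], [0, 0, 0, -1.4, 1.6, 51, 100], [0, 0, 0, -1.4, 1.6, 51, 100]])

```text
t: 3.22
tool_pos: [0.5259, 0.1968, 0.0535]
eef_rot: [-3.14, -0.002, -0.36]
wrist_force: [0.9, -1.0, 0.2]
grip_width: 0.088
```

>>> carry_out(steps=[[0, 0, 0, 0, 0, 0, 0], [0, 0, 0, 0, 0, 0, 0], [0, 0, 0, 0, 0, 0, 0], [0, 0, 0, 0, 0, 0, 0], [0, 0, 0, 0, 0, 0, 0]])

```text
t: 3.63
tool_pos: [0.5253, 0.1967, 0.0521]
eef_rot: [-3.141, -0.0, -0.36]
wrist_force: [0.1, -0.7, 0.1]
grip_width: 0.058
```

>>> carry_out(steps=[[0, 0, 0, 0, 0, 0, 0], [0, 0, 0, 0, 0, 0, 0], [0, 0, 0, 0, 0, 0, 0], [0, 0, 0, 0, 0, 0, 0], [0, 0, 0, 0, 0, 0, 0]])

```text
t: 4.05
tool_pos: [0.5251, 0.1966, 0.0516]
eef_rot: [3.142, 0.0, -0.36]
wrist_force: [-0.5, 0.8, -0.0]
grip_width: 0.0248
```

>>> carry_out(steps=[[0, 0, 0, 0, 0, 0, 0], [0, 0, 0, 0, 0, 0, 0], [0, 0, 0, 0, 0, 0, 0], [0, 0, 0, 0, 0, 0, 0], [0, 0, 0, 0, 0, 0, 0]])

```text
t: 4.47
tool_pos: [0.5251, 0.1966, 0.0515]
eef_rot: [3.142, 0.0, -0.36]
wrist_force: [0.1, 1.3, -1.2]
grip_width: 0.0137
```

>>> carry_out(steps=[[0, 0, 0, 0, 0, 0, 0], [0, 0, 0, 0, 0, -10, 0], [0, 0, 0, 0, 0, -30, 0], [0, 0, 0, 0, 0, -60, 0], [0, 0, 0, 0, 0, -95, 0]])

```text
t: 4.88
tool_pos: [0.5239, 0.1961, 0.146]
eef_rot: [3.139, 0.004, -0.36]
wrist_force: [1.2, 0.3, -1.9]
grip_width: 0.0135
```

>>> carry_out(steps=[[0, 0, 0, 0, 0, -20, 0], [0, 0, 0, 0, 0, -30, 0], [0, 0, 0, 0, 0, -30, 0], [0, 0, 0, 0, 0, -30, 0], [0, 0, 0, 0, 0, -30, 0]])

```text
t: 5.3
tool_pos: [0.5244, 0.1964, 0.1743]
eef_rot: [3.139, 0.003, -0.36]
wrist_force: [0.4, -0.0, -2.6]
grip_width: 0.0138
```

Run:
```python
from fit import *
from plant import robot,eyes
for n in ['top','side']:
    p,d=eyes.camera(n); cv2.imwrite(f'pics/{n}3.png',p[:,:,::-1])
    c=p[195:270,205:285] if n=='top' else p[180:270,280:380]
    cv2.imwrite(f'pics/{n}3c.png',cv2.resize(c[:,:,::-1],None,fx=6,fy=6,interpolation=2))
delta(robot.sense(),[.524,-.121,.2],.01)
```

```text
pos [0.5243 0.1963 0.1741] rot [ 3.1391  0.0032 -0.3604] F [-0.3 -0.5 -1.6]
shift mm [111.5 297.1 -25.5] turn [ 0.0018  0.0037 -0.3704]
```

View pics/side3c.png

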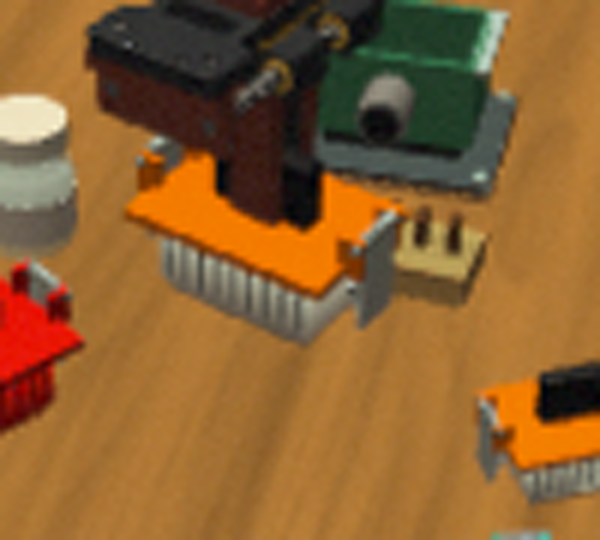

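The cover is held and level, and its underside is at z≈0.122. I'll carry it to above the box.

>>> carry_out(steps=[[0, 0, 0, 8, 20, 0, 0], [0, 0, 0, 19, 50, 0, 0], [0, 0, 0, 31, 83, 0, 0], [0, 0, 0, 43, 116, 0, 0], [0, 0, 0, 56, 149, 0, 0]])

```text
t: 5.82
tool_pos: [0.5241, 0.0362, 0.1751]
eef_rot: [3.141, 0.002, -0.359]
wrist_force: [0.5, 0.5, -2.1]
grip_width: 0.0141
```

>>> carry_out(steps=[[0, 0, -0.07, 12, 33, 0, 0], [0, 0, -0.15, 25, 66, 0, 0], [0, 0, -0.24, 38, 99, 0, 0], [0, 0, -0.31, 48, 128, 0, 0], [0, 0, -0.37, 55.5, 148, 0, 0]])

```text
t: 6.23
tool_pos: [0.5238, -0.1233, 0.175]
eef_rot: [3.142, 0.003, 0.011]
wrist_force: [0.4, 0.2, -2.4]
grip_width: 0.0138
```

>>> carry_out(steps=[[0, 0, 0, 0, 0, 0, 0], [0, 0, 0, 0, 0, 0, 0], [0, 0, 0, 0, 0, 0, 0], [0, 0, 0, 0, 0, 0, 0], [0, 0, 0, 0, 0, 0, 0]])

```text
t: 6.65
tool_pos: [0.5248, -0.1194, 0.1765]
eef_rot: [-3.141, 0.0, 0.011]
wrist_force: [1.1, -0.0, -1.8]
grip_width: 0.0138
```

Run:
```python
from fit import *
from plant import robot,eyes
for n in ['top','side']:
    p,d=eyes.camera(n); cv2.imwrite(f'pics/{n}4.png',p[:,:,::-1]); np.save(f'{n}4.npy',d)
    c=p[170:290,290:430] if n=='top' else p[130:220,300:400]
    k=5 if n=='top' else 6
    cv2.imwrite(f'pics/{n}4c.png',cv2.resize(c[:,:,::-1],None,fx=k,fy=k,interpolation=2))
delta(robot.sense(),[.524,-.121,.17],.01)
```

```text
pos [ 0.5249 -0.1197  0.1767] rot [-3.1415e+00 -1.0000e-04  1.0900e-02] F [ 0.5 -0.4 -1.5]
shift mm [-0.9  1.3  6.7] turn [-0.0001 -0.0001  0.0009]
```

View pics/side4c.png

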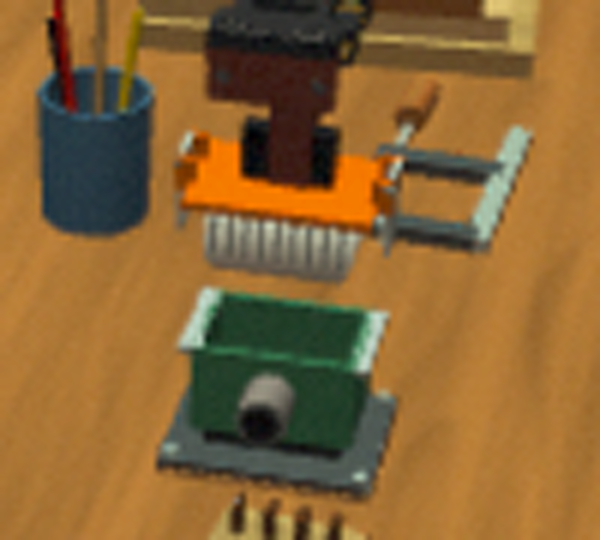

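View pics/top4c.png

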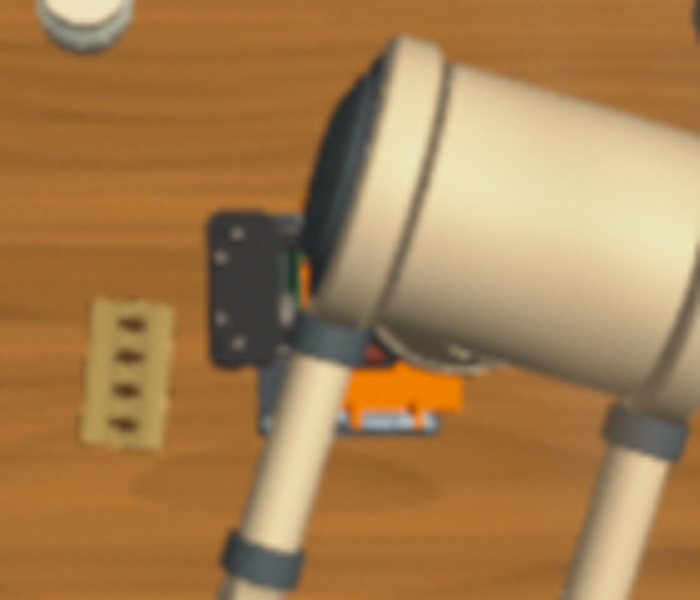

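The cover hangs level above the mouth in the side view: plate at about (285,190), rim at (285,320). I'll overlay projected models to check the relative alignment.

```bash
cat > ov.py <<'E'
from fit import *
def loop(hx,hy,z): return np.array([[hx,hy,z],[hx,-hy,z],[-hx,-hy,z],[-hx,hy,z]])
def place(P,x,y,z,yaw): return P@R.from_euler('z',yaw).as_matrix().T+[x,y,z]
def overlay(cal,img,win,k,items,fn):
    u0,v0,u1,v1=win; c=cv2.resize(img[v0:v1,u0:u1],None,fx=k,fy=k,interpolation=cv2.INTER_CUBIC)
    for P,col in items:
        q=((proj(cal,P)-[u0,v0]+.5)*k-.5); cv2.polylines(c,[np.round(q*16).astype(np.int32)],True,col,1,cv2.LINE_AA,4)
    cv2.imwrite(fn,c)
E
python3 - <<'E'
from ov import *
from plant import eyes
cal=eyes.get_calibration('side'); img=cv2.imread('pics/side4.png')
B=(.524,-.121,.017,.009); C=(.5249,-.1197,.1252,.011)
it=[(place(loop(.054,.033,.06),*B),(255,0,255)),(place(loop(.042,.028,.06),*B),(255,0,255)),(place(loop(.062,.05,-.002+0),*B),(255,0,255)),
(place(loop(.052,.037,.048),*C),(255,0,0)),(place(loop(.052,.037,.042),*C),(255,0,0)),(place(loop(.0355,.0215,0),*C),(0,0,255)),]
overlay(cal,img,(320,145,380,212),9,it,'pics/ov4.png')
E
```

```text
(no output)
```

View pics/ov4.png

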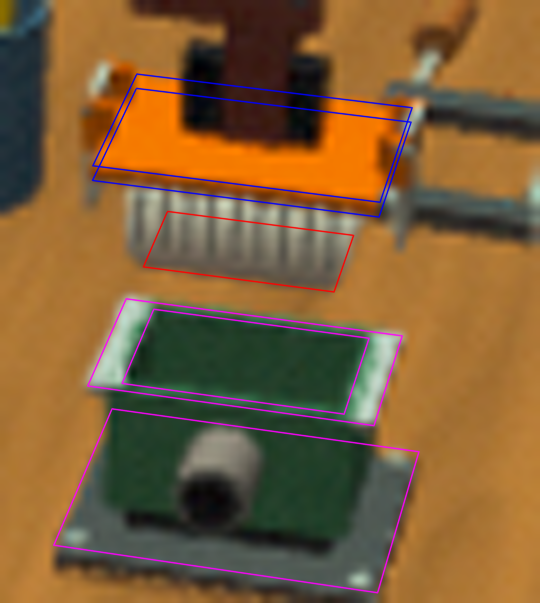

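```bash
cat > edge.py <<'E'
from ov import *
from scipy.optimize import minimize
from scipy.ndimage import map_coordinates
def score(cal,img,segs,pose,dr=.7):
    s=0;n=0
    for a,b in segs:
        t=np.linspace(.08,.92,40)[:,None]; q=proj(cal,place(a+(b-a)*t,*pose))
        e=q[-1]-q[0]; nrm=np.array([-e[1],e[0]])/np.hypot(*e); w=np.hypot(*e)
        f=lambda off: np.stack([map_coordinates(img[...,c],[(q+off*nrm)[:,1],(q+off*nrm)[:,0]],order=1) for c in range(3)],-1).mean(0)
        s+=w*np.linalg.norm(f(dr)-f(-dr)); n+=w
    return s/n
def fit(cal,img,segs,z,p0):
    img=img.astype(float); best=None
    f=lambda p:-score(cal,img,segs,(p[0]/1000,p[1]/1000,z,p[2]/1000))
    for dx in (-2,0,2):
        for dy in (-2,0,2):
            r=minimize(f,np.array(p0)+[dx,dy,0],method='Nelder-Mead',options=dict(initial_simplex=np.array(p0)+[dx,dy,0]+np.array([[0,0,0],[2,0,0],[0,2,0],[0,0,15]])))
            if best is None or r.fun<best.fun: best=r
    print(np.round(best.x,2),'score',round(-best.fun,1)); return best.x
S=lambda *a:[(np.array(p,float)/1000,np.array(q,float)/1000) for p,q in a]
lips=S(((54,-33,60),(54,33,60)),((-54,-33,60),(-54,33,60)),((42,-28,60),(42,28,60)),((-42,-28,60),(-42,28,60)),((54,33,60),(42,33,60)),((54,-33,60),(47,-33,60)),((-54,33,60),(-42,33,60)),((-54,-33,60),(-47,-33,60)))
walls=S(((42,28,60),(-42,28,60)),((-42,-33,60),(42,-33,60)))
plate_top=S(((52,-37,48),(52,-13,48)),((52,13,48),(52,37,48)),((-52,-37,48),(-52,-13,48)),((-52,13,48),(-52,37,48)),((52,37,48),(-52,37,48)),((52,-37,48),(-52,-37,48)))
plate_side=S(((52,13,48),(52,37,48)),((-52,13,48),(-52,37,48)),((52,37,42),(-52,37,42)))
E
python3 - <<'E'
from edge import *
from plant import eyes
ct=eyes.get_calibration('top'); cs=eyes.get_calibration('side')
t0=cv2.imread('pics/top0.png');s0=cv2.imread('pics/side0.png');s4=cv2.imread('pics/side4.png')
for z in (.016,.017,.018):
    print('box z',z)
    fit(ct,t0,lips,z,(524,-121,9)); fit(ct,t0,lips+walls,z,(524,-121,9)); 
    fit(cs,s0,lips,z,(524,-121,9)); fit(cs,s4,lips+walls,z,(524,-121,9))
print('cover0'); fit(ct,t0,plate_top,0,(525,196.5,-359)); fit(cs,s0,plate_side,0,(525,196.5,-359))
print('cover4'); 
for z in (.124,.1252,.1265): fit(cs,s4,plate_side,z,(525,-119.7,11))
E
```

```text
box z 0.016
[ 524.28 -121.64   14.37] score 109.0
[ 524.38 -122.55    7.27] score 83.5
[ 524.82 -124.08   13.7 ] score 133.2
[ 524.88 -124.69   11.77] score 98.3
box z 0.017
[ 524.23 -121.54   14.82] score 109.0
[ 524.32 -122.44    8.62] score 83.5
[ 524.59 -122.37   14.01] score 133.5
[ 524.63 -123.03   11.76] score 98.3
box z 0.018
[ 524.2  -121.43   14.92] score 109.1
[ 524.27 -122.32    9.27] score 83.5
[ 524.3  -120.8    12.24] score 133.7
[ 524.36 -121.42   12.71] score 98.3
cover0
[ 525.96  197.03 -383.85] score 55.2
[ 525.08  191.45 -396.64] score 94.4
cover4
[ 525.03 -121.88  -11.41] score 111.0
[ 524.73 -119.72  -10.89] score 110.8
[ 524.36 -117.41  -10.31] score 110.6
```

The poses fit consistently:
- **Box:** about (524.4, -122.0) mm, yaw 0.012, rim at z≈0.077.
- **Cover:** turned about -0.02 relative to the tool.

I'll correct for both and lower the filter just into the mouth.

>>> carry_out(steps=[[0, 0, -0.02, -0.4, 2.3, 0, 0], [0, 0, -0.02, -0.4, 2.3, 10, 0], [0, 0, -0.02, -0.4, 2.3, 25, 0], [0, 0, -0.02, -0.4, 2.3, 35, 0], [0, 0, -0.02, -0.4, 2.3, 40, 0]])

```text
t: 7.17
tool_pos: [0.5235, -0.1226, 0.134]
eef_rot: [-3.141, 0.003, 0.03]
wrist_force: [-1.0, -0.1, -2.8]
grip_width: 0.0142
```

>>> carry_out(steps=[[0, 0, 0, 0, 0, 0, 0], [0, 0, 0, 0, 0, 0, 0], [0, 0, 0, 0, 0, 0, 0], [0, 0, 0, 0, 0, 0, 0]])

```text
t: 7.5
tool_pos: [0.5248, -0.123, 0.1376]
eef_rot: [3.141, -0.001, 0.03]
wrist_force: [0.4, 0.7, -2.1]
grip_width: 0.014
```

Run:
```python
from edge import *
from plant import robot,eyes
p,d=eyes.camera('side'); img=np.ascontiguousarray(p[:,:,::-1]); cv2.imwrite('pics/side5.png',img)
s=robot.sense(); delta(s,[.5246,-.122,.115],.031)
cs=eyes.get_calibration('side'); z=s['tool_pos'][2]-.0515
fit(cs,img,plate_side,z,(525,-122,11)); 
B=(.5244,-.122,.0173,.012); C=(.5246,-.122,z,.012)
it=[(place(loop(.054,.033,.06),*B),(255,0,255)),(place(loop(.042,.028,.06),*B),(255,0,255)),
(place(loop(.052,.037,.048),*C),(255,0,0)),(place(loop(.052,.037,.042),*C),(255,0,0)),(place(loop(.0355,.0215,0),*C),(0,0,255)),]
overlay(cs,img,(320,145,380,212),9,it,'pics/ov5.png')
```

```text
pos [ 0.5248 -0.1231  0.1376] rot [ 3.1411e+00 -1.3000e-03  2.9600e-02] F [-0.4  0.2 -1.8]
shift mm [-0.2 -1.1 22.6] turn [ 0.0005 -0.0013 -0.0014]
[ 525.31 -123.48   16.25] score 108.3
```

View pics/ov5.png

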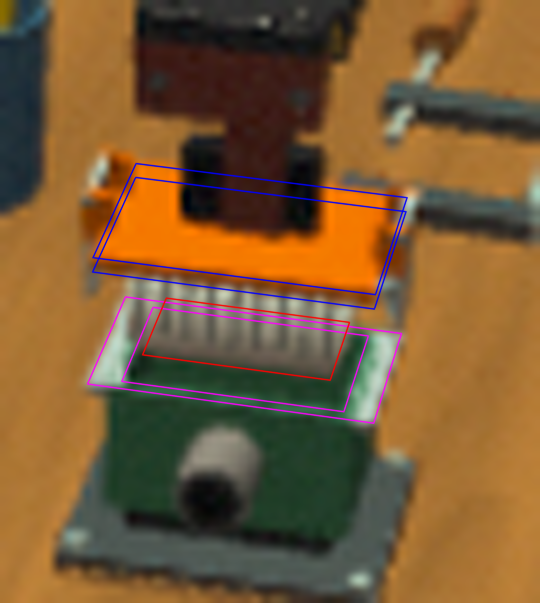

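The alignment is within about 1 mm. I'll make a small correction and lower into the mouth.

>>> carry_out(steps=[[0, 0, 0, -0.6, -0.9, 3, 0], [0, 0, 0, -0.6, -0.9, 9, 0], [0, 0, 0, -0.6, -0.9, 15, 0], [0, 0, 0, -0.6, -0.9, 21, 0], [0, 0, 0, -0.6, -0.9, 25, 0]])

```text
t: 7.97
tool_pos: [0.5233, -0.1219, 0.1102]
eef_rot: [-3.141, 0.002, 0.03]
wrist_force: [-0.3, 0.8, -2.1]
grip_width: 0.0139
```

>>> carry_out(steps=[[0, 0, 0, 0, 0, 0, 0], [0, 0, 0, 0, 0, 0, 0], [0, 0, 0, 0, 0, 0, 0]])

```text
t: 8.22
tool_pos: [0.5239, -0.1221, 0.1118]
eef_rot: [3.141, -0.0, 0.03]
wrist_force: [-0.6, -0.3, -2.4]
grip_width: 0.014
```

Run:
```python
from edge import *
from plant import robot,eyes
p,d=eyes.camera('side'); img=np.ascontiguousarray(p[:,:,::-1]); cv2.imwrite('pics/side6.png',img)
s=robot.sense(); delta(s,[.5246,-.122,.115],.031); print(s['wrist_torque'])
cs=eyes.get_calibration('side'); z=s['tool_pos'][2]-.0515
fit(cs,img,plate_side,z,(525,-122,11)); 
overlay(cs,img,(310,145,385,212),8,[],'pics/ov6.png')
```

```text
pos [ 0.5239 -0.1221  0.112 ] rot [ 3.1414e+00 -5.0000e-04  2.9600e-02] F [ 0.4  0.1 -1.9]
shift mm [ 0.7 -0.1 -3. ] turn [ 0.0002 -0.0005 -0.0014]
[ 0.04886073 -0.02228326 -0.0058738 ]
[ 523.81 -122.3    14.19] score 110.7
```

View pics/ov6.png

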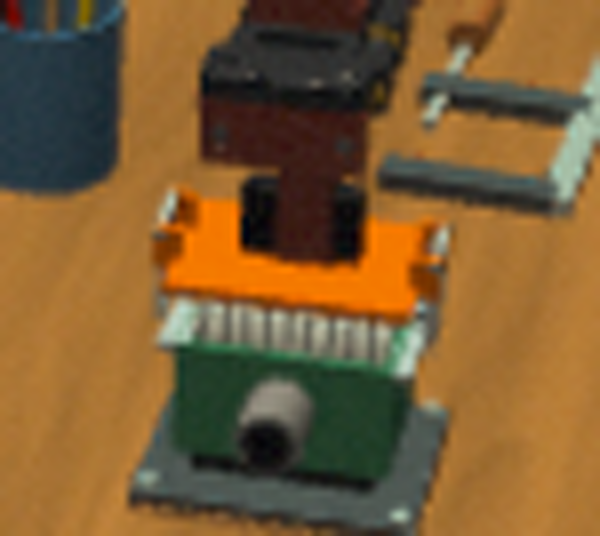

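The filter has entered about 17 mm with no side force. I'll nudge x by 0.5 mm and go on down to where the hooks meet the lip.

>>> carry_out(steps=[[0, 0, 0, 0.5, 0, 1, 0], [0, 0, 0, 0.5, 0, 2.5, 0], [0, 0, 0, 0.5, 0, 4, 0], [0, 0, 0, 0.5, 0, 5.5, 0], [0, 0, 0, 0.5, 0, 6.5, 0]])

```text
t: 8.68
tool_pos: [0.5242, -0.122, 0.1049]
eef_rot: [-3.141, 0.0, 0.03]
wrist_force: [-0.0, 0.1, -1.6]
grip_width: 0.014
```

>>> carry_out(steps=[[0, 0, 0, 0, 0, 1, 0], [0, 0, 0, 0, 0, 2, 0], [0, 0, 0, 0, 0, 3, 0]])

```text
t: 8.93
tool_pos: [0.5241, -0.1221, 0.1022]
eef_rot: [3.142, 0.0, 0.03]
wrist_force: [-1.4, -0.5, 0.5]
grip_width: 0.0138
```

>>> carry_out(steps=[[0, 0, 0, 0, 0, 1, 0], [0, 0, 0, 0, 0, 2, 0], [0, 0, 0, 0, 0, 3, 0]])

```text
t: 9.18
tool_pos: [0.5246, -0.1221, 0.0998]
eef_rot: [3.141, -0.001, 0.03]
wrist_force: [-2.0, -0.1, 3.6]
grip_width: 0.0141
```

>>> carry_out(steps=[[0, 0, 0, 0, 0, 1, 0], [0, 0, 0, 0, 0, 2, 0], [0, 0, 0, 0, 0, 3, 0]])

```text
t: 9.43
tool_pos: [0.5246, -0.1221, 0.0966]
eef_rot: [3.141, -0.001, 0.03]
wrist_force: [-1.1, 0.0, 3.9]
grip_width: 0.0138
```

>>> carry_out(steps=[[0, 0, 0, 0, 0, 1, 0], [0, 0, 0, 0, 0, 2, 0], [0, 0, 0, 0, 0, 3, 0]])

```text
t: 9.68
tool_pos: [0.5244, -0.1221, 0.0932]
eef_rot: [3.141, -0.0, 0.03]
wrist_force: [-1.5, -0.7, 3.7]
grip_width: 0.0137
```

>>> carry_out(steps=[[0, 0, 0, 0, 0, 1, 0], [0, 0, 0, 0, 0, 2, 0]])

```text
t: 9.85
tool_pos: [0.5243, -0.1221, 0.0911]
eef_rot: [3.141, -0.0, 0.03]
wrist_force: [-0.0, -1.6, 4.5]
grip_width: 0.014
```

>>> carry_out(steps=[[0, 0, 0, 0, 0, 0.8, 0], [0, 0, 0, 0, 0, 1.6, 0]])

```text
t: 10.02
tool_pos: [0.5243, -0.1221, 0.0895]
eef_rot: [3.142, 0.0, 0.03]
wrist_force: [-0.6, -1.4, 4.2]
grip_width: 0.014
```

>>> carry_out(steps=[[0, 0, 0, 0, 0, 0.8, 0], [0, 0, 0, 0, 0, 1.6, 0]])

```text
t: 10.18
tool_pos: [0.5243, -0.1221, 0.0879]
eef_rot: [3.141, -0.0, 0.03]
wrist_force: [-0.8, -0.8, 3.6]
grip_width: 0.0139
```

>>> carry_out(steps=[[0, 0, 0, 0, 0, 0.8, 0], [0, 0, 0, 0, 0, 1.6, 0]])

```text
t: 10.35
tool_pos: [0.5243, -0.122, 0.0863]
eef_rot: [-3.141, -0.0, 0.03]
wrist_force: [-0.3, -0.9, 3.5]
grip_width: 0.0137
```

>>> carry_out(steps=[[0, 0, 0, 0, 0, 0.8, 0], [0, 0, 0, 0, 0, 1.6, 0]])

```text
t: 10.52
tool_pos: [0.5245, -0.1219, 0.0852]
eef_rot: [-3.141, -0.001, 0.03]
wrist_force: [-1.0, -0.3, 5.7]
grip_width: 0.0137
```

>>> carry_out(steps=[[0, 0, 0, 0, 0, 0.7, 0], [0, 0, 0, 0, 0, 1.4, 0]])

```text
t: 10.68
tool_pos: [0.5246, -0.1219, 0.0842]
eef_rot: [3.142, -0.001, 0.03]
wrist_force: [-1.3, 0.6, 8.0]
grip_width: 0.0136
```

Run:
```python
from edge import *
from plant import robot,eyes
p,d=eyes.camera('side'); img=np.ascontiguousarray(p[:,:,::-1]); cv2.imwrite('pics/side7.png',img)
s=robot.sense(); delta(s,[.5246,-.122,.115],.031); print(s['wrist_torque'])
overlay(eyes.get_calibration('side'),img,(310,145,385,212),8,[],'pics/ov7.png')
```

```text
pos [ 0.5246 -0.1219  0.0841] rot [ 3.1415e+00 -1.1000e-03  2.9800e-02] F [-0.5 -0.6  5.9]
shift mm [  0.    0.1 -30.9] turn [ 0.0001 -0.0011 -0.0012]
[ 0.02175168  0.21147422 -0.03774663]
```

View pics/ov7.png

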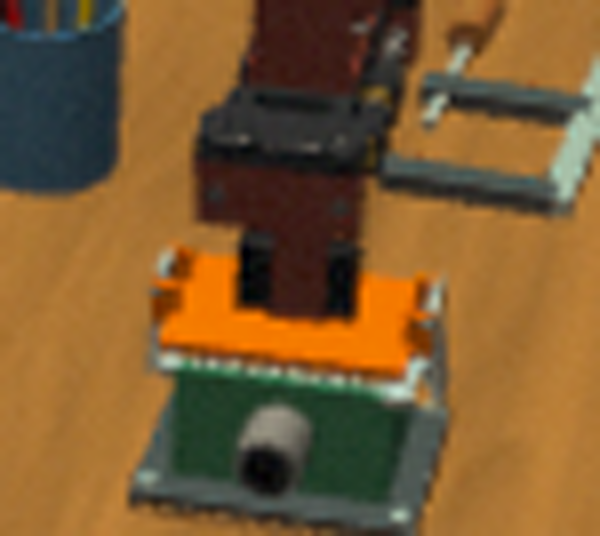

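The box has bottomed out, with roughly 10 mm of gap left, and the clip force is now rising. I'll continue in fine steps.

>>> carry_out(steps=[[0, 0, 0, 0, 0, 0.6, 0], [0, 0, 0, 0, 0, 1.2, 0]])

```text
t: 10.9
tool_pos: [0.5244, -0.1219, 0.0827]
eef_rot: [-3.142, -0.001, 0.03]
wrist_force: [-0.5, 0.2, 1.5]
grip_width: 0.0138
```

>>> carry_out(steps=[[0, 0, 0, 0, 0, 0.6, 0], [0, 0, 0, 0, 0, 1.2, 0]])

```text
t: 11.07
tool_pos: [0.524, -0.1218, 0.0802]
eef_rot: [-3.141, 0.001, 0.03]
wrist_force: [-0.4, 0.7, 0.9]
grip_width: 0.0138
```

>>> carry_out(steps=[[0, 0, 0, 0, 0, 0.6, 0], [0, 0, 0, 0, 0, 1.2, 0]])

```text
t: 11.23
tool_pos: [0.524, -0.1218, 0.0791]
eef_rot: [-3.141, 0.001, 0.03]
wrist_force: [0.4, 0.7, 1.0]
grip_width: 0.0137
```

The force dropped, so the hooks have passed the lip. I'll press on to home with small steps.

>>> carry_out(steps=[[0, 0, 0, 0, 0, 0.7, 0], [0, 0, 0, 0, 0, 1.4, 0]])

```text
t: 11.4
tool_pos: [0.5241, -0.1219, 0.078]
eef_rot: [-3.141, 0.0, 0.03]
wrist_force: [0.2, 1.1, 1.2]
grip_width: 0.0138
```

>>> carry_out(steps=[[0, 0, 0, 0, 0, 0.6, 0], [0, 0, 0, 0, 0, 1.2, 0]])

```text
t: 11.57
tool_pos: [0.5237, -0.1218, 0.076]
eef_rot: [-3.141, 0.002, 0.03]
wrist_force: [0.2, -0.5, -2.1]
grip_width: 0.0138
```

>>> carry_out(steps=[[0, 0, 0, 0, 0, 0.5, 0], [0, 0, 0, 0, 0, 0.8, 0]])

```text
t: 11.73
tool_pos: [0.5242, -0.122, 0.076]
eef_rot: [-3.141, 0.0, 0.03]
wrist_force: [-0.2, -0.5, -2.5]
grip_width: 0.0137
```

>>> carry_out(steps=[[0, 0, 0, 0, 0, 0.3, 0], [0, 0, 0, 0, 0, 0.6, 0]])

```text
t: 11.9
tool_pos: [0.5242, -0.122, 0.0758]
eef_rot: [3.142, 0.0, 0.03]
wrist_force: [-0.6, 0.5, -2.1]
grip_width: 0.0138
```

Run:
```python
from edge import *
from plant import robot,eyes
p,d=eyes.camera('side'); img=np.ascontiguousarray(p[:,:,::-1]); cv2.imwrite('pics/side8.png',img)
s=robot.sense(); delta(s,[.5246,-.122,.115],.031); print(s['wrist_torque'])
overlay(eyes.get_calibration('side'),img,(310,145,385,212),8,[],'pics/ov8.png')
```

```text
pos [ 0.5242 -0.1221  0.0758] rot [3.1416e+00 2.0000e-04 2.9600e-02] F [-1.3  0.8 -1.2]
shift mm [  0.4  -0.  -39.2] turn [ 0.      0.0002 -0.0014]
[0.01141001 0.1914476  0.01232405]
```

View pics/ov8.png

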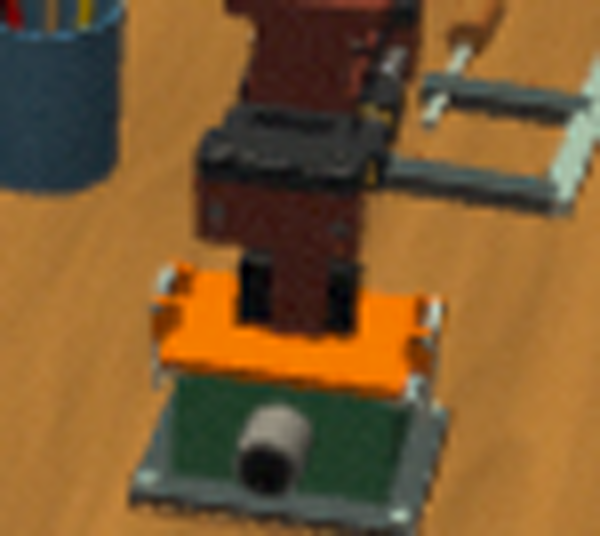

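The lip is now hidden under the plate, so it's nearly home. I'll take small steps until the force rises.

>>> carry_out(steps=[[0, 0, 0, 0, 0, 0.4, 0], [0, 0, 0, 0, 0, 0.8, 0], [0, 0, 0, 0, 0, 0.8, 0]])

```text
t: 12.2
tool_pos: [0.5242, -0.1221, 0.075]
eef_rot: [3.142, 0.0, 0.03]
wrist_force: [-1.3, -0.6, -1.5]
grip_width: 0.0139
```

>>> carry_out(steps=[[0, 0, 0, 0, 0, 0.3, 0], [0, 0, 0, 0, 0, 0.6, 0], [0, 0, 0, 0, 0, 0.6, 0]])

```text
t: 12.45
tool_pos: [0.5243, -0.122, 0.0745]
eef_rot: [3.142, 0.0, 0.03]
wrist_force: [-1.2, -0.5, 0.5]
grip_width: 0.0138
```

>>> carry_out(steps=[[0, 0, 0, 0, 0, 0.3, 0], [0, 0, 0, 0, 0, 0.5, 0], [0, 0, 0, 0, 0, 0.5, 0]])

```text
t: 12.7
tool_pos: [0.5243, -0.1221, 0.0744]
eef_rot: [3.141, -0.0, 0.03]
wrist_force: [-2.5, 0.4, 3.9]
grip_width: 0.0139
```

>>> carry_out(steps=[[0, 0, 0, 0, 0, 0.3, 0], [0, 0, 0, 0, 0, 0.5, 0], [0, 0, 0, 0, 0, 0.5, 0]])

```text
t: 12.95
tool_pos: [0.5245, -0.122, 0.0743]
eef_rot: [3.141, -0.001, 0.03]
wrist_force: [-3.4, 0.2, 5.6]
grip_width: 0.0139
```

Run:
```python
from edge import *
from plant import robot,eyes
p,d=eyes.camera('side'); img=np.ascontiguousarray(p[:,:,::-1]); cv2.imwrite('pics/side9.png',img)
s=robot.sense(); delta(s,[.5246,-.122,.115],.031); print(s['wrist_torque'])
overlay(eyes.get_calibration('side'),img,(320,165,380,212),12,[],'pics/ov9.png')
```

```text
pos [ 0.5245 -0.122   0.0743] rot [ 3.1414e+00 -8.0000e-04  2.9700e-02] F [-3.1  0.7  6.3]
shift mm [  0.2  -0.  -40.7] turn [ 0.0002 -0.0008 -0.0013]
[ 0.13740149  0.96479417 -0.00634625]
```

View pics/ov9.png

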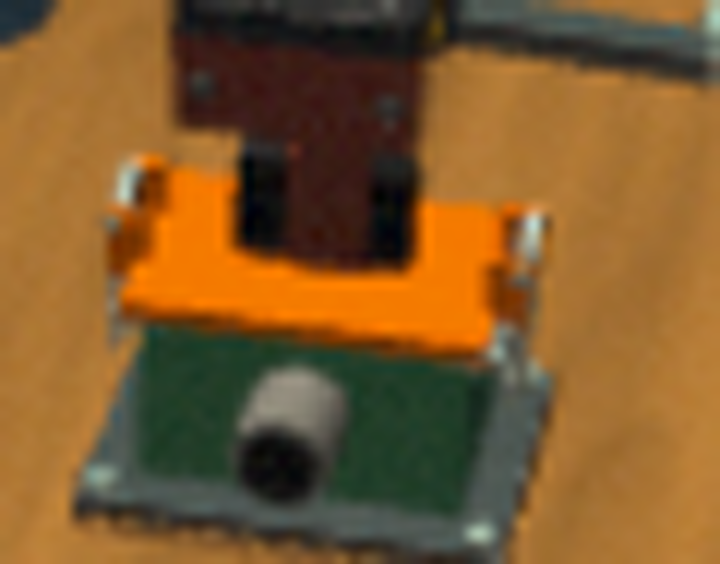

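The tool stopped moving at 0.0743 and the force is rising hard, so the plate is on the lip. One slightly firmer press will make sure both ends are flat.

>>> carry_out(steps=[[0, 0, 0, 0, 0, 0.5, 0], [0, 0, 0, 0, 0, 1.0, 0], [0, 0, 0, 0, 0, 1.3, 0], [0, 0, 0, 0, 0, 1.3, 0]])

```text
t: 13.33
tool_pos: [0.5245, -0.1221, 0.0743]
eef_rot: [3.141, -0.001, 0.03]
wrist_force: [-6.4, 1.5, 10.9]
grip_width: 0.0143
```

It's seated, with no further travel at about 13 N. I'll unload the push and open.

>>> carry_out(steps=[[0, 0, 0, 0, 0, -1, 0], [0, 0, 0, 0, 0, -2.2, 0], [0, 0, 0, 0, 0, -2.8, 0], [0, 0, 0, 0, 0, -2.8, 0]])

```text
t: 13.67
tool_pos: [0.5244, -0.122, 0.0743]
eef_rot: [-3.141, -0.0, 0.03]
wrist_force: [1.0, 0.2, 0.1]
grip_width: 0.0137
```

>>> carry_out(steps=[[0, 0, 0, 0, 0, 0, 100], [0, 0, 0, 0, 0, 0, 100], [0, 0, 0, 0, 0, 0, 100], [0, 0, 0, 0, 0, 0, 100], [0, 0, 0, 0, 0, 0, 100]])

```text
t: 14.08
tool_pos: [0.5244, -0.122, 0.075]
eef_rot: [3.142, -0.0, 0.03]
wrist_force: [-0.3, -0.3, -0.1]
grip_width: 0.0436
```

>>> carry_out(steps=[[0, 0, 0, 0, 0, 0, 100], [0, 0, 0, 0, 0, 0, 100], [0, 0, 0, 0, 0, 0, 100], [0, 0, 0, 0, 0, 0, 100], [0, 0, 0, 0, 0, 0, 100]])

```text
t: 14.5
tool_pos: [0.5243, -0.122, 0.0749]
eef_rot: [-3.142, 0.0, 0.03]
wrist_force: [-0.2, 0.1, 0.0]
grip_width: 0.0771
```

>>> carry_out(steps=[[0, 0, 0, 0, 0, -15, 100], [0, 0, 0, 0, 0, -40, 100], [0, 0, 0, 0, 0, -75, 100], [0, 0, 0, 0, 0, -110, 100], [0, 0, 0, 0, 0, -140, 100]])

```text
t: 14.92
tool_pos: [0.5243, -0.122, 0.2173]
eef_rot: [3.141, -0.001, 0.03]
wrist_force: [0.1, 0.1, -0.3]
grip_width: 0.0876
```

>>> carry_out(steps=[[0, 0, 0, -15, 30, 0, 100], [0, 0, 0, -30, 65, 0, 100], [0, 0, 0, -45, 100, 0, 100], [0, 0, 0, -60, 135, 0, 100], [0, 0, 0, -70, 160, 0, 100]])

```text
t: 15.33
tool_pos: [0.4576, -0.2865, 0.215]
eef_rot: [3.141, 0.0, 0.028]
wrist_force: [0.6, 0.0, 0.1]
grip_width: 0.0877
```

Run:
```python
from edge import *
from plant import robot,eyes
for n in ['side','top']:
    p,d=eyes.camera(n); img=np.ascontiguousarray(p[:,:,::-1]); cv2.imwrite(f'pics/{n}10.png',img);np.save(n+'10.npy',d)
    cal=eyes.get_calibration(n); C=(.5242,-.122,.0228,.012)
    v,u=np.mgrid[0:400,0:640]; P=cloud(cal,d.ravel(),u.ravel(),v.ravel()).reshape(400,640,3)
    h=cv2.cvtColor(img,cv2.COLOR_BGR2HSV)
    m=(h[...,1]>200)&(h[...,0]<16)&(h[...,2]>150)&(abs(P[...,0]-.524)<.07)&(abs(P[...,1]+.122)<.05)
    m=cv2.erode(m.astype(np.uint8),np.ones((3,3)))>0
    Q=P[m]; A=np.c_[Q[:,0]-.5242,Q[:,1]+.122,np.ones(len(Q))]; c=np.linalg.lstsq(A,Q[:,2],rcond=None)[0]; print(n,m.sum(),'plane slope,z',np.round(c,4))
    fit(cal,img,plate_side if n=='side' else plate_top,.0228,(524,-122,12))
    w=(320,165,380,212) if n=='side' else (325,195,400,270)
    overlay(cal,img,w,12 if n=='side' else 8,[],f'pics/ov10{n}.png')
s=robot.sense(); print(s['t'],s['tool_pos'],s['wrist_force'])
```

```text
side 47 plane slope,z [-0.0115  0.      0.0696]
[ 525.65 -129.7    25.53] score 115.0
top 0 plane slope,z [0. 0. 0.]
[ 524.78 -120.8    23.96] score 94.3
15.4333 [ 0.45733323 -0.28737435  0.21453619] [ 0.15660114  0.03375626 -0.47218009]
```

View pics/ov10side.png

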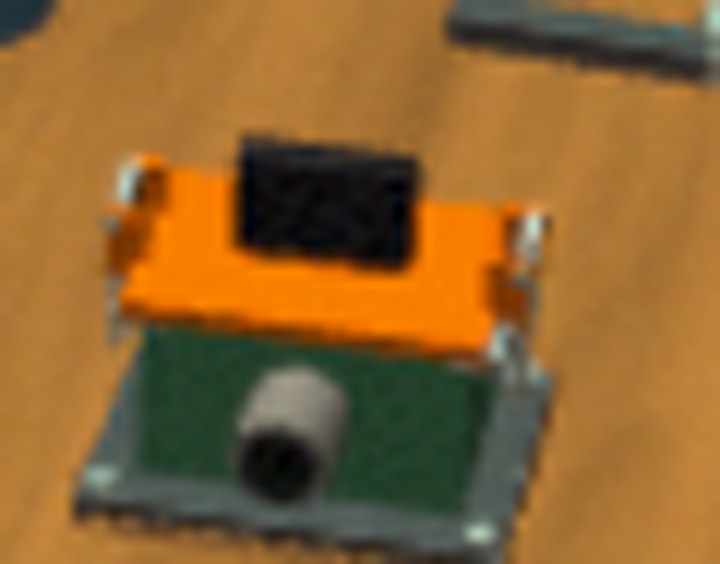

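View pics/top10.png

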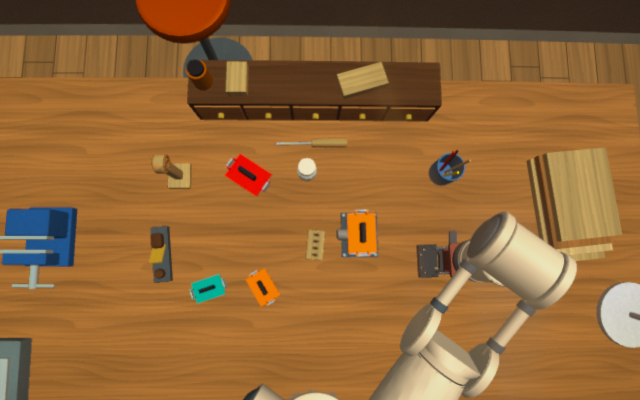

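The side view shows the plate seated and both clips down, and the bystanders look unchanged. The fitted plate height disagrees slightly with my estimate, so I'll measure how far the box sank (pipe shift) and the cover height properly.

Run:
```python
from edge import *
from plant import eyes
cs=eyes.get_calibration('side'); ct=eyes.get_calibration('top')
def track(a,b,win,k=8):
    up=lambda i:cv2.resize(i,None,fx=k,fy=k,interpolation=cv2.INTER_CUBIC)
    u0,v0,u1,v1=win; t=up(a[v0:v1,u0:u1]); m=15
    S=up(b[v0-m:v1+m,u0-m:u1+m]); r=cv2.matchTemplate(S,t,cv2.TM_CCOEFF_NORMED); _,s,_,l=cv2.minMaxLoc(r)
    return np.array(l)/k-m,round(s,3)
I={i:cv2.imread(f'pics/side{i}.png') for i in (0,4,6,7,8,9,10)}
g=lambda i:I[i]
for z in (0,.005,.01,.013): print('pipe proj shift',z,(proj(cs,[.524,-.06,.04-z])-proj(cs,[.524,-.06,.04])).round(2))
for j in (6,7,8,9,10): print('pipe',j,track(g(0),g(j),(338,193,349,205)))
for j in (8,9,10): print('pipe from7',j,track(g(7),g(j),(338,198,349,208)))
# cover: rib tracking is hidden by gripper; track clip/plate right-end
for dz in (.03,.035,.04): print('cov proj',dz,(proj(cs,[.47,-.122,.1-dz])-proj(cs,[.47,-.122,.1])).round(2))
# plate near-edge underside z fit with y fixed
from scipy.optimize import minimize
for j in (6,7,8,9,10):
    im=g(j).astype(float); best=max(((score(cs,im,plate_side,(x/1000,-.122,z/1e4,y/1000)),x,z/10,y) for x in np.arange(523,527,.5) for z in range(180,660,4) for y in (0,10,20)))
    print('cover fit',j,best)
for n,c in(('top',ct),('side',cs)):
    d=np.load(n+'10.npy'); v,u=np.mgrid[0:400,0:640];P=cloud(c,d.ravel(),u.ravel(),v.ravel()).reshape(400,640,3)
    m=(abs(P[...,0]-.524)<.045)&(abs(P[...,1]+.122)<.03)&(abs(P[...,1]+.122)>.012)&(P[...,2]>.05); m=cv2.erode(m.astype(np.uint8),np.ones((2,2)))>0
    Q=P[m];A=np.c_[Q[:,0]-.5242,Q[:,1]+.122,np.ones(len(Q))]; k=np.linalg.lstsq(A,Q[:,2],rcond=None)[0]
    print(n,m.sum(),np.median(Q[:,2]),k.round(4))
```

```text
pipe proj shift 0 [[0. 0.]]
pipe proj shift 0.005 [[-0.06  1.24]]
pipe proj shift 0.01 [[-0.11  2.48]]
pipe proj shift 0.013 [[-0.14  3.22]]
pipe 6 (array([0., 0.]), 0.994)
pipe 7 (array([-0.125,  3.   ]), 0.914)
pipe 8 (array([-0.125,  2.875]), 0.917)
pipe 9 (array([-0.125,  2.875]), 0.917)
pipe 10 (array([-0.125,  3.   ]), 0.916)
pipe from7 8 (array([0., 0.]), 0.995)
pipe from7 9 (array([0., 0.]), 0.994)
pipe from7 10 (array([0., 0.]), 0.995)
cov proj 0.03 [[-0.56  7.61]]
cov proj 0.035 [[-0.65  8.86]]
cov proj 0.04 [[-0.74 10.1 ]]
cover fit 6 (np.float64(110.62730972069546), np.float64(524.0), 60.8, 20)
cover fit 7 (np.float64(111.90450084220949), np.float64(526.5), 26.8, 20)
cover fit 8 (np.float64(111.72414493185715), np.float64(523.5), 29.6, 0)
cover fit 9 (np.float64(114.56796278735706), np.float64(524.0), 28.0, 20)
cover fit 10 (np.float64(114.0243938653319), np.float64(524.0), 27.6, 20)
top 378 0.07081961927291769 [-0.0014  0.0127  0.071 ]
side 47 0.0691203929212304 [-0.0191  0.0108  0.069 ]
```

View pics/ov10top.png

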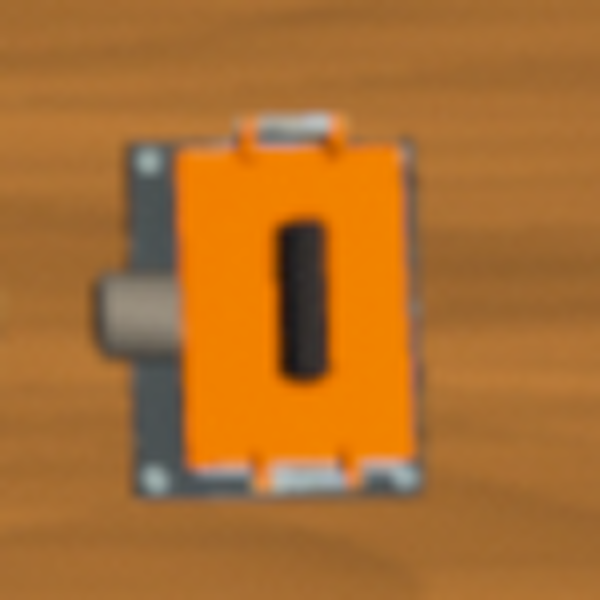

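```bash
python3 -c "
from plant import hand_in
print(hand_in())"
```

```text
the job is handed in; nothing more can be done
None
```

I picked up the larger orange cover by its rib, lowered its filter into the green box's mouth and pressed it home. I then let go, backed the arm off and handed the job in; no verdict was reported.

**How the push went:**
- The box sank about 12 mm at roughly 6 N and stopped.
- The clips resisted up to about 10 N, and then the force dropped as they passed the rim.
- About 2 mm before home the force fell to the cover's weight alone, so both hooks appear to be free under the lip. I didn't measure the clip angles directly.
- It then rose hard with no further travel. The last press reached about 13 N, against the 30 N limit.

**Last checks:**
- **Height:** the plate top measures 0.071 m, which matches fully home for a box that sank 12 mm. I know the sink only to about 0.6 mm.
- **Position and turn:** the cover is centred within about 1.5 mm and turned about 0.01 rad from the box, both within limits. Tilt measures about 0.013 rad from above.
- **Bystanders:** in the last top picture they look unmoved. The bar clamp was hidden by the arm in that view, but I never moved near it at low height.

**Checks that disagreed:** one side-camera edge fit put the cover about 5 mm higher. I discounted it because the camera depth and the tool height agreed with each other. The side camera's tilt reading was slightly higher, about 0.02 rad, but it came from only 47 pixels.

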